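Unscrew the label-roll cap of unknown thread hand

ROBOT

A 6-joint arm with a two-finger parallel gripper is mounted at the origin on a cart in front of the work surface, level with it; the furniture and walls round the work are solid. World frame = base frame: x ahead of the robot, y to its left, z up, the work surface at z = 0. Lengths are in mm, angles in rad, forces in N, time in s.
With the tool pointing down it reaches from about 400 to 925 mm from the base axis. Payload 12.5 kg.
Tool frame: the origin (TCP) lies on the centre line of the jaws, within the pads' length; the fingertips stand 25 mm ahead of it and the grasp point (between the pads) lies 6 mm ahead of it (env.tip_extent is the distance from the TCP to the fingertips, in mm); x points along the fingers, z is the direction in which the jaws open and shut, and the axes are right-handed (so a half turn about x gives the same grasp; the last joint's range is limited). The gripper opens to 95 mm and grips with 3 to 60 N. Pads are 20 mm wide; open, the fingers measure 119 mm over their backs; the gripper's body (75 mm by 180 mm) begins 59 mm behind the grasp point.
Start: joints at [1.022, 0.491, 1.559, -0, 1.092, -0.106], TCP at [267.781, 564.748, 214.161] pointing down, gripper open.
Joint ranges: [-3.1, 3.1], [-0.84, 2.19], [0.05, 2.79], [-1.13, 4.28], [0.06, 2.93], [-2.69, 2.69]. Speed limits (rad/s): [2.22, 2.22, 2.79, 3.14, 3.14, 3.14].

INTERFACE

Orientations are given as [roll, pitch, yaw] about the fixed x, y, z axes, in that order (R = Rz(yaw) Ry(pitch) Rx(roll)).
In Python, from cell import env gives the robot as it stands.
- The arm moves only by the tool step_arm, never from a script. Its argument "rows" is a list of rows, each a list of 6 numbers: the shift along the tool's x, y, z in mm, then the turn, a rotation vector about the tool's x, y, z in rad. In form: [[x, y, z, wx, wy, wz], ...]. A call has 1 to 8 rows; each row shifts and turns the pose as measured when the row begins, along the tool's axes as they then stand; what a row does not reach is not made up. A row lasts 1/8 s, in which the tool goes at most 62.5 mm and 10.7 degrees, less where a joint would pass 70% of its speed; a pose out of reach is approached as far as the arm can. A call is refused whole if a number of a shift passes 62.5 or a number of a turn 0.188, either way. A call with a gripper value outside its range is refused whole. "grip" is the finger opening in mm, from 0 to 95.1, set as the call begins (left out, the last holds). The fingers move at their own pace and stop on an object; the grip force is fixed at half the most. Time passes only in rows, so rows that do not move let the fingers close. It gives the time, the measured TCP pose, the force and the opening at its end, in the units of the state.
- env.state(): the state, without advancing time (a new reading comes with each control period).
- env.read_camera(name): name is "side" or "top"; returns the picture (400x640x3 uint8, red, green, blue); there is no depth.
- env.get_calibration(name): a dict with "fx", "fy", "cx", "cy" (pixels), "pose" (4x4, takes a point from camera to world coordinates). Camera axes: x right, y down, z forward; pixel columns grow to the right and rows downward; lengths in mm; the calibration is good to about 2 mm. A picture is of the moment at which its call begins. get_calibration takes no time and is no camera call.
- env.job_done(): hands the job in, once; it reports no verdict.
The state is a dict: "t": time; "joints": joint angles; "qvel": joint speeds; "tau": joint torques, N m; "eef_pos": TCP position; "tcp_rot": TCP orientation; "ft_force": force on the tool from outside, world axes, zero at the start; "moment": the same for the moment, N m; "opening": opening from 0.0 (shut) to 1.0 (fully open).
Only numpy, scipy, OpenCV 4.12 (cv2) and the standard library are available. Lean on these libraries where they do the work, as an engineer would, in place of code of your own. Each camera call takes 0.05 s, during which the arm holds its last target.

TASK

The label roll (green and white stickers) is due for a change: unscrew the black cap from the spindle that carries it, lift it straight off and finish while still holding it in the gripper, a few centimetres above the tip of its spindle. One of the two spindles has a reverse thread and nothing shows which, so try the cap gently one way and, if it does not give, turn it the other way. Leave the cap of the other spindle as it is, and leave the stamp and the kiwi where they are.

Things in the scene. Friction and masses are not known exactly. Their poses are not given: they have to be found in the camera images.
- stand: fixed grey two-spindle roll stand: plate 110 x 250 mm, 14 mm thick; origin under its centre at table height; the two spindles stand 65 mm either side of the centre along its y axis
- spindle_a: steel spindle fixed on the stand, shaft 21 mm diameter, origin at its foot on the plate (14 mm above the table), z up; its thread is hidden in the cap. One spindle of the two has a right-hand thread, the other a left-hand (reverse) one; nothing outside tells which
- spindle_b: steel spindle fixed on the stand, shaft 21 mm diameter, origin at its foot on the plate (14 mm above the table), z up; its thread is hidden in the cap. Its thread is of the opposite hand to that of spindle_a. On either, a cap turned the wrong way gives only 10 to 20 degrees, ever stiffer, then the fingers slip
- spindle_a_tip (a point): centre of the top end of spindle_a, 76 mm above the table, inside the cap until it is lifted off (28 mm above the fitted cap's underside)
- spindle_b_tip (a point): the same point of spindle_b
- cap_a: black ribbed screw cap, 40 mm diameter, 40 mm high, metal, about 250 g, white line along +x on its grey top; origin: centre of its open underside, 48 mm above the table as fitted. On spindle_a, its x along the spindle's. Quick thread with little vertical play: the right way it turns freely at the same height and lifts off from 60 to 110 degrees; the wrong way only 10 to 20 degrees
- cap_b: black ribbed screw cap, 40 mm diameter, 40 mm high, metal, about 250 g, white line along +x on its grey top; origin: centre of its open underside, 48 mm above the table as fitted. On spindle_b, its x along the spindle's. Thread feel as cap_a
- label_roll: roll of green and white stickers, 76 mm diameter, 32 mm high, 27 mm hole, stuck fast round one of the two spindles, below its cap (top at 46 mm above the table); origin: centre of its underside
- paper_roll: plain brown roll, 75 mm diameter, 30 mm high, 28 mm hole, stuck fast round the other spindle, below its cap; origin: centre of its underside
- stamp: wooden rubber stamp standing on its pad, 30 x 56 mm, 71 mm high, bystander; origin: centre of its underside
- kiwi: kiwi fruit, 53 x 74 mm, 44 mm high, lying on the table, bystander; origin at its underside
Things that resemble listed ones, but are neither listed nor needed, are in the scene too. Leave any orange look-alike of the cap_a alone.

How it is judged:
By the outcome, as a careful person would: the job done as asked, in the order asked, and still so for the second after the job is handed in, while the arm keeps its last pose, push and grip.
It also fails if it takes over 48 s, if anything falls off the work surface, if the arm or the gripper's body presses on something with over 40 N, if the wrist force passes 120 N, or if a joint passes its speed limit or range.

## Working session

There is one attempt and no reset: what is moved stays moved. The work goes in short steps, Python scripts to look and compute and a tool call to move; the robot and the scene stay as the last step left them, time stands still between calls to the robot, and variables do not carry over. Pictures are saved under pics/ and viewed, and the job is handed in when it is done.

Besides the shell and the picture viewer there is one more tool, called after "Request:" in YAML: its name, and indented under it one key for each argument. step_arm: Moves the arm, as the interface text tells. Its arguments: {"type":"object","properties":{"rows":{"type":"array","items":{"type":"array","items":{"type":"number"}}},"grip":{"type":"number"}},"required":["rows"]}

```bash
mkdir -p pics
python3 - <<'E'
from cell import env
import cv2
for n in("top","side"):
    cv2.imwrite(f"pics/{n}0.png",env.read_camera(n)[:,:,::-1])
    c=env.get_calibration(n);print(n,c)
print(env.state())
E
```

```text
top {'fx': 471.1367088122338, 'fy': 471.1367088122338, 'cx': 318.4049333354657, 'cy': 200.27230721976326, 'pose': array([[-1.92667312e-02, -9.97347890e-01,  7.01853220e-02,
         4.01963541e+02],
       [-9.99736287e-01,  1.83403420e-02, -1.38198258e-02,
         2.92060292e+01],
       [ 1.24959513e-02, -7.04330761e-02, -9.97438235e-01,
         1.54473217e+03],
       [ 0.00000000e+00,  0.00000000e+00,  0.00000000e+00,
         1.00000000e+00]])}
side {'fx': 460.3240095899884, 'fy': 460.3240095899884, 'cx': 316.00089192318364, 'cy': 202.652968669305, 'pose': array([[ 9.20564251e-01, -2.54541083e-01,  2.96260521e-01,
         1.43601663e+02],
       [-3.90518031e-01, -5.85125150e-01,  7.10720920e-01,
        -8.43176949e+02],
       [-7.55819127e-03, -7.69959347e-01, -6.38048179e-01,
         8.81480054e+02],
       [ 0.00000000e+00,  0.00000000e+00,  0.00000000e+00,
         1.00000000e+00]])}
{'t': 0.1, 'joints': array([ 1.02241859e+00,  4.91485889e-01,  1.55936654e+00, -2.87665941e-05,
        1.09174793e+00, -1.05589371e-01]), 'qvel': array([ 0.00111742, -0.00305918, -0.0006529 ,  0.0008923 ,  0.00127587,
        0.00060983]), 'tau': array([ 1.89477680e-03, -6.13621473e+01, -2.58603001e+01,  6.93958928e-02,
        4.70200286e-02, -4.05508501e-05]), 'eef_pos': array([267.65321527, 564.54755287, 213.63608365]), 'tcp_rot': array([ 3.06131785,  1.5697883 , -2.09384622]), 'ft_force': array([-0.43990454,  0.54849502, -0.05193139]), 'moment': array([ 0.01524428, -0.00255137, -0.00950017]), 'opening': 0.9997080110181461}
```

View pics/top0.png

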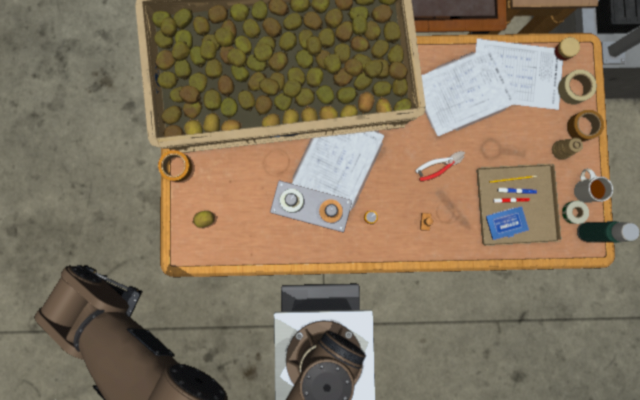

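View pics/side0.png

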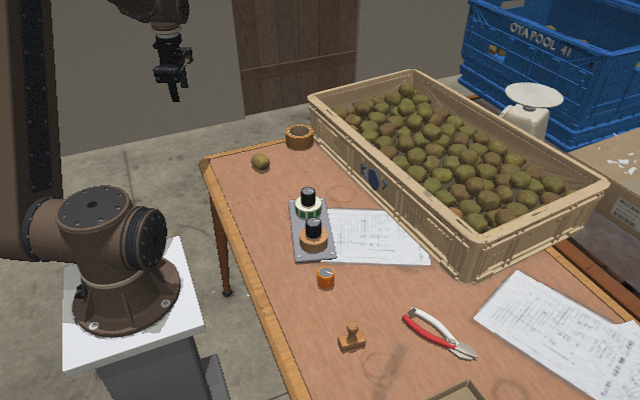

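Run:
```python
import cv2,numpy as np
a=cv2.imread("pics/top0.png")[170:245,260:390]
b=cv2.imread("pics/side0.png")[180:270,270:370]
cv2.imwrite("pics/topc.png",cv2.resize(a,None,fx=6,fy=6,interpolation=cv2.INTER_CUBIC))
cv2.imwrite("pics/sidec.png",cv2.resize(b,None,fx=6,fy=6,interpolation=cv2.INTER_CUBIC))
```

```text
(no output)
```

View pics/topc.png

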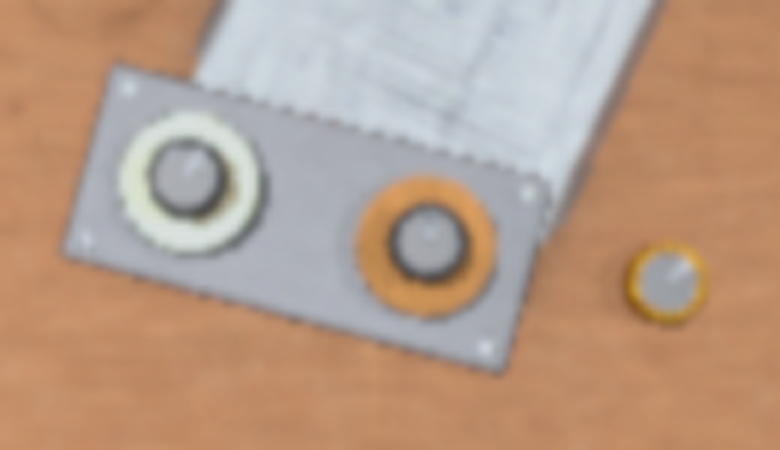

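View pics/sidec.png

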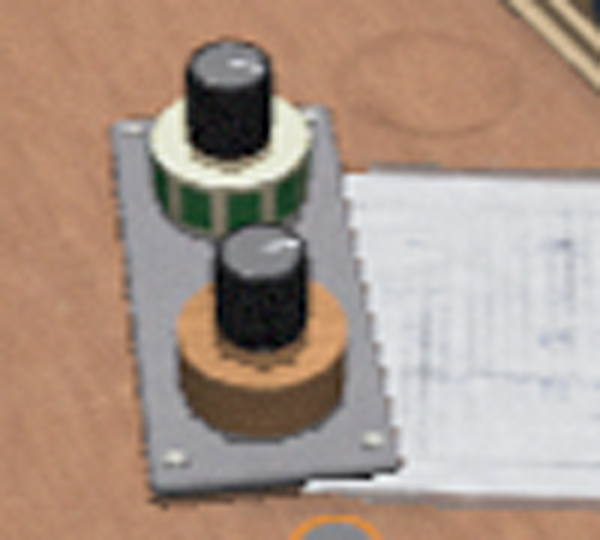

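The label roll (green and white) is the left one: its cap is at top (291,199.5) and side (308,191). The brown roll's cap is at top (331.5,210). The orange look-alike is at top (371,217). The target is the black cap on the white and green roll.

```bash
cat > h.py <<'E'
from cell import env
import numpy as np,cv2
from scipy.spatial.transform import Rotation as R
def ray(n,u,v,z):
    c=env.get_calibration(n);P=c["pose"]
    d=P[:3,:3]@np.array([(u-c["cx"])/c["fx"],(v-c["cy"])/c["fy"],1]);o=P[:3,3]
    return o+d*(z-o[2])/d[2]
E
python3 - <<'E'
from h import *
f=lambda x,y:((x+.5)/6-.5+260,(y+.5)/6-.5+170)
g=lambda x,y:((x+.5)/6-.5+270,(y+.5)/6-.5+180)
print("A top",ray("top",*f(187,176),88),"side",ray("side",*g(230,65),88))
print("B top",ray("top",*f(429,240),88),"side",ray("side",*g(262,251),88))
cs=[ray("top",*f(*p),14) for p in [(113,65),(548,180),(503,372),(65,255)]]
print(np.round(cs,1)); m=np.mean(cs,0);y=cs[0]-cs[1]+cs[3]-cs[2];y/=np.linalg.norm(y);print(m,y,m+65*y,m-65*y)
print("roll top",ray("top",*f(191,182),46), ray("side",*g(231,142),46))
s=env.state();print(R.from_euler('xyz',s['tcp_rot']).as_matrix().round(3))
print("crate",ray("top",158,145,60),ray("top",424,118,60), "line",ray("top",*f(195,165),88))
E
```

```text
A top [510.25259944  94.61539329  88.        ] side [512.24374874  98.9687507   88.        ]
B top [474.84635399 -29.67710169  88.        ] side [475.96319168 -26.20764943  88.        ]
[[577.  137.2  14. ]
 [510.  -98.   14. ]
 [406.4 -71.2  14. ]
 [474.1 164.6  14. ]]
[491.8657029   33.14595165  14.        ] [0.27509589 0.96141679 0.        ] [509.74693579  95.63804323  14.        ] [473.98447    -29.34613993  14.        ]
roll top [510.14040305  94.42661261  46.        ] [509.87034451  93.98880338  46.        ]
[[-0.001 -0.904  0.428]
 [-0.001  0.428  0.904]
 [-1.     0.    -0.001]]
crate [691.53405283 514.04228759  60.        ] [ 764.74994997 -335.18641403   60.        ] line [515.87337935  90.40028926  88.        ]
```

Request:
step_arm:
  rows:
    - [0, -42, -32, 0, 0, 0]
    - [0, -42, -32, 0, 0, 0]
    - [0, -42, -32, 0, 0, 0]
    - [0, -42, -32, 0, 0, 0]
    - [0, -42, -32, 0, 0, 0]
    - [0, -42, -32, 0, 0, 0]
    - [0, -42, -32, 0, 0, 0]
    - [0, -42, -32, 0, 0, 0]
  grip: 95

```text
t: 1.1
eef_pos: [465.3, 180.4, 211.8]
tcp_rot: [2.805, 1.567, -2.344]
ft_force: [0.4, -1.1, -0.1]
opening: 0.995
```

```bash
cat >> h.py <<'E'
def to(p,jaw=None):
    s=env.state();M=R.from_euler('xyz',s['tcp_rot']).as_matrix()
    d=M.T@(np.array(p)-s['eef_pos'])
    cur=np.degrees(np.arctan2(M[1,2],M[0,2]))
    print("t",s['t'],"pos",s['eef_pos'].round(1),"toolshift",d.round(1),"jaw",cur.round(1),"q1,q6",s['joints'][[0,5]].round(3),"tool x",M[:,0].round(4),"F",s['ft_force'].round(1),"Mz",s['moment'].round(2),"op",s['opening']*95.1)
    # turn to make tool x down and jaw at angle
    if jaw is not None:
        a=np.radians(jaw);z=np.array([np.cos(a),np.sin(a),0]);x=np.array([0,0,-1.]);T=np.array([x,np.cross(z,x),z]).T
        print("rotvec",R.from_matrix(M.T@T).as_rotvec().round(4))
E
python3 -c "
from h import *
to([510.5,95.5,180],10)"
```

```text
t 1.1 pos [465.3 180.4 211.8] toolshift [ 31.9 -76.9 -57.7] jaw 65.0 q1,q6 [ 0.238 -0.894] tool x [-0.0025 -0.0025 -1.    ] F [ 0.4 -1.1 -0.1] Mz [ 0.04 -0.07 -0.02] op 94.64817027731006
rotvec [ 9.595e-01 -3.700e-03  5.000e-04]
```

Request:
step_arm:
  rows:
    - [16, -39, -29, 0, 0, 0]
    - [16, -38, -29, 0, 0, 0]
    - [0, 0, 0, 0.18, 0, 0]
    - [0, 0, 0, 0.18, 0, 0]
    - [0, 0, 0, 0.18, 0, 0]
    - [0, 0, 0, 0.18, 0, 0]
    - [0, 0, 0, 0.18, 0, 0]
    - [0, 0, 0, 0, 0, 0]
  grip: 95

```text
t: 2.1
eef_pos: [512.3, 87.8, 177.0]
tcp_rot: [-2.925, 1.564, -2.723]
ft_force: [-0.2, -0.3, -0.2]
opening: 1.001
```

Run:
```python
from h import *
to([510.5,95.5,77],10)
for n,(r,c) in {"top":((150,250),(240,400)),"side":((120,280),(240,400))}.items():
    i=env.read_camera(n)[:,:,::-1];cv2.imwrite(f"pics/{n}1.png",cv2.resize(i[r[0]:r[1],c[0]:c[1]],None,fx=4,fy=4,interpolation=2))
```

```text
t 2.1 pos [512.3  87.8 177. ] toolshift [100.    8.1   0.4] jaw 11.6 q1,q6 [ 0.044 -0.156] tool x [-0.0059 -0.0026 -1.    ] F [-0.2 -0.3 -0.2] Mz [-0.01 -0.01  0.02] op 95.19868408643083
rotvec [ 0.0275 -0.0063  0.0015]
```

View pics/side1.png

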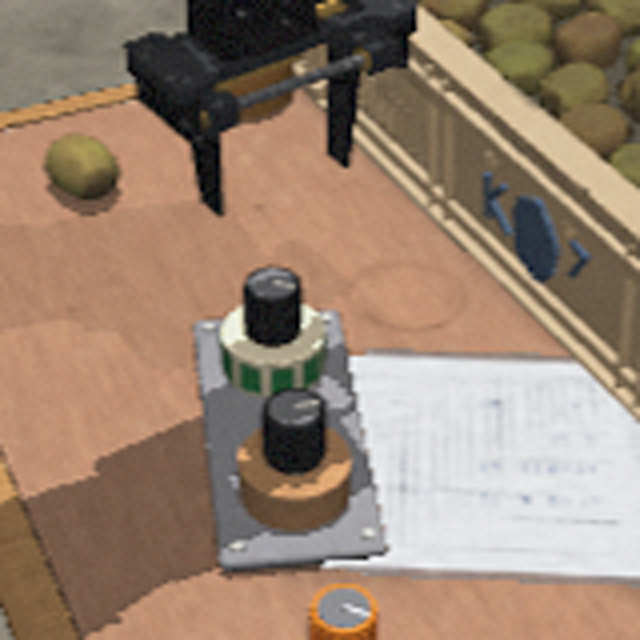

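The view shows the fingers open astride the line of the target cap, at side crop (272,290). Nothing stands in the way of the descent. I'll centre the gripper over the cap, then go down.

Request:
step_arm:
  rows:
    - [30, 8, 0, 0.03, -0.006, 0]
    - [25, 0, 0, 0, 0, 0]
    - [20, 0, 0, 0, 0, 0]
    - [0, 0, 0, 0, 0, 0]

```text
t: 2.7
eef_pos: [510.9, 95.8, 100.4]
tcp_rot: [-0.976, 1.569, -0.787]
ft_force: [0.3, -0.7, -0.8]
opening: 0.995
```

Run:
```python
from h import *
to([510.5,95.5,77],10)
```

```text
t 2.7 pos [510.9  95.8 100.4] toolshift [23.4 -0.2 -0.5] jaw 10.8 q1,q6 [ 0.059 -0.128] tool x [ 0.0015 -0.0015 -1.    ] F [ 0.3 -0.7 -0.8] Mz [-0.04  0.08 -0.02] op 94.65627923056306
rotvec [0.0144 0.0012 0.0017]
```

Request:
step_arm:
  rows:
    - [12, 0, 0, 0, 0, 0]
    - [11, 0, 0, 0, 0, 0]
    - [0, 0, 0, 0, 0, 0]

```text
t: 3.08
eef_pos: [511.6, 95.8, 77.3]
tcp_rot: [-0.555, 1.567, -0.363]
ft_force: [0.0, -0.6, -0.3]
opening: 1.002
```

Request:
step_arm:
  rows:
    - [0, 0, 0, 0, 0, 0]
    - [0, 0, 0, 0, 0, 0]
    - [0, 0, 0, 0, 0, 0]
    - [0, 0, 0, 0, 0, 0]
  grip: 43

```text
t: 3.58
eef_pos: [512.1, 95.8, 78.2]
tcp_rot: [-0.435, 1.566, -0.243]
ft_force: [0.4, -0.4, 0.9]
opening: 0.633
```

Run:
```python
from h import *
to([510.5,95.5,77],10)
for n,(r,c) in {"top":((150,250),(240,400)),"side":((120,280),(240,400))}.items():
    i=env.read_camera(n)[:,:,::-1];cv2.imwrite(f"pics/{n}2.png",cv2.resize(i[r[0]:r[1],c[0]:c[1]],None,fx=4,fy=4,interpolation=2))
```

```text
t 3.575 pos [512.1  95.8  78.2] toolshift [ 1.2  0.  -1.7] jaw 11.0 q1,q6 [ 0.059 -0.131] tool x [ 0.0051 -0.0013 -1.    ] F [ 0.4 -0.4  0.9] Mz [-0.08  0.1   0.04] op 60.208855845504985
rotvec [0.0175 0.0047 0.0022]
```

View pics/side2.png

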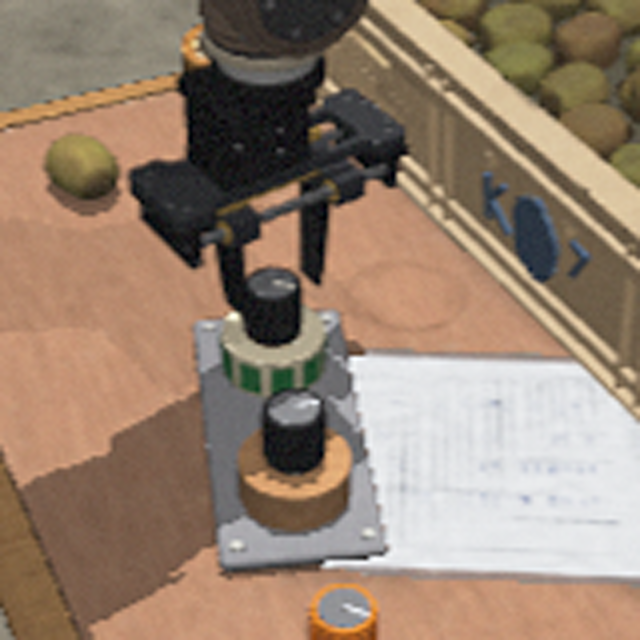

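Run:
```python
from h import *
s=env.state();M=R.from_euler('xyz',s['tcp_rot']).as_matrix()
def proj(n,p):
    c=env.get_calibration(n);q=np.linalg.inv(c["pose"])@np.r_[p,1];return np.array([c["cx"]+c["fx"]*q[0]/q[2],c["cy"]+c["fy"]*q[1]/q[2]])
for nm,l in {"tipL":[25,0,-30],"tipR":[25,0,30],"tcp":[0,0,0],"tip":[25,0,0]}.items():
    p=s['eef_pos']+M@np.array(l);print(nm,p.round(1),"side crop",((proj("side",p)-[240,120])*4).round(),"top crop",((proj("top",p)-[240,150])*4).round())
for z in(48,88):print(z,((proj("side",[510.5,95.5,z])-[240,120])*4).round())
print(env.tip_extent)
```

```text
tipL [482.8  90.1  53. ] side crop [238. 338.] top crop [211. 233.]
tipR [541.7 101.5  53.3] side crop [309. 308.] top crop [196. 160.]
tcp [512.1  95.8  78.2] side crop [273. 295.] top crop [202. 194.]
tip [512.2  95.8  53.2] side crop [274. 323.] top crop [203. 196.]
48 [272. 329.]
88 [271. 285.]
25.0
```

View pics/top2.png

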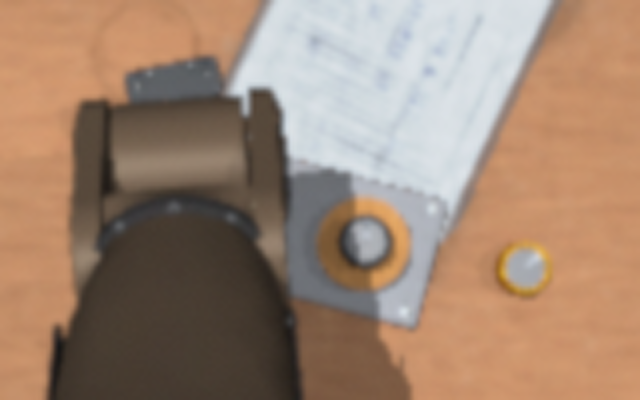

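Run:
```python
from h import *
def proj(n,p):
    c=env.get_calibration(n);q=np.linalg.inv(c["pose"])@np.r_[p,1];return np.array([c["cx"]+c["fx"]*q[0]/q[2],c["cy"]+c["fy"]*q[1]/q[2]])
e=np.array([512.3,87.8,177]);M=R.from_euler('xyz',[-2.925,1.564,-2.723]).as_matrix()
for k in(-47.5,-53,47.5,53):print(k,((proj("side",e+M@np.array([25,0,k]))-[240,120])*4).round())
i=env.read_camera("side")[150:220,280:340,::-1];cv2.imwrite("pics/s3.png",cv2.resize(i,None,fx=8,fy=8,interpolation=2))
```

```text
-47.5 [216. 240.]
-53 [209. 243.]
47.5 [334. 193.]
53 [340. 190.]
```

View pics/s3.png

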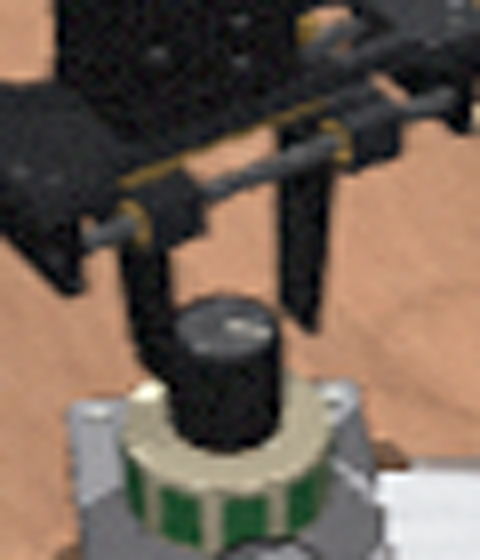

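Run:
```python
from h import *
def proj(n,p):
    c=env.get_calibration(n);q=np.linalg.inv(c["pose"])@np.r_[p,1];return np.array([c["cx"]+c["fx"]*q[0]/q[2],c["cy"]+c["fy"]*q[1]/q[2]])
e=np.array([267.7,564.7,213.6]);M=R.from_euler('xyz',[ 3.06131785,  1.5697883 , -2.09384622]).as_matrix()
for n,o in(("side",[130,20]),("top",[60,230])):
  for x in(25,0,-53):
    for k in(-47.5,-59,47.5,59):
      print(n,x,k,((proj(n,e+M@np.array([x,0,k]))-o)*6).round())
i=cv2.imread("pics/side0.png")[20:110,130:220];cv2.imwrite("pics/s0.png",cv2.resize(i,None,fx=6,fy=6,interpolation=2))
i=cv2.imread("pics/top0.png")[250:350,20:150];cv2.imwrite("pics/t0.png",cv2.resize(i,None,fx=6,fy=6,interpolation=2))
```

```text
side 25 -47.5 [289. 538.]
side 25 -59 [282. 548.]
side 25 47.5 [336. 454.]
side 25 59 [341. 445.]
side 0 -47.5 [279. 494.]
side 0 -59 [273. 505.]
side 0 47.5 [327. 412.]
side 0 59 [332. 403.]
side -53 -47.5 [258. 399.]
side -53 -59 [251. 409.]
side -53 47.5 [308. 319.]
side -53 59 [314. 310.]
top 25 -47.5 [478. 370.]
top 25 -59 [500. 380.]
top 25 47.5 [296. 286.]
top 25 59 [274. 276.]
top 0 -47.5 [458. 376.]
top 0 -59 [481. 386.]
top 0 47.5 [273. 291.]
top 0 59 [251. 281.]
top -53 -47.5 [414. 391.]
top -53 -59 [437. 402.]
top -53 47.5 [221. 303.]
top -53 59 [198. 292.]
```

View pics/s0.png

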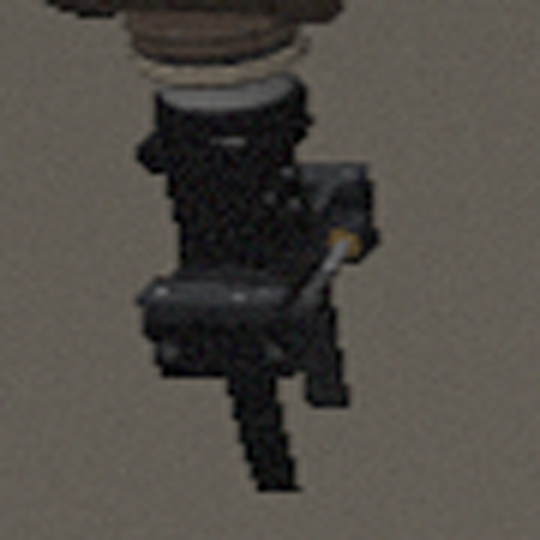

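In the picture the fingertips lie at the TCP height, about 25 mm higher than the stated tip extent puts them. They are at side crop (237,310) and (314,282), against predicted (238,338) and (309,308). I'll settle it by going down in small steps and watching the force.

Request:
step_arm:
  rows:
    - [3, 0, -1, 0, 0.004, 0]
    - [0, 0, 0, 0, 0, 0]
  grip: 62

```text
t: 3.98
eef_pos: [511.0, 95.6, 74.9]
tcp_rot: [-1.516, 1.569, -1.324]
ft_force: [-0.5, -0.0, -0.4]
opening: 0.635
```

Request:
step_arm:
  rows:
    - [3, 0, 0, 0, 0, 0]
    - [0, 0, 0, 0, 0, 0]
  grip: 62

```text
t: 4.22
eef_pos: [510.9, 95.6, 71.6]
tcp_rot: [-1.61, 1.569, -1.418]
ft_force: [-1.1, 0.9, 1.1]
opening: 0.653
```

Request:
step_arm:
  rows:
    - [2, 0, 0, 0, 0, 0]
    - [0, 0, 0, 0, 0, 0]
  grip: 62

```text
t: 4.47
eef_pos: [510.9, 95.6, 69.4]
tcp_rot: [-1.614, 1.569, -1.422]
ft_force: [0.3, 0.2, -0.1]
opening: 0.65
```

Request:
step_arm:
  rows:
    - [2, 0, 0, 0, 0, 0]
    - [0, 0, 0, 0, 0, 0]

```text
t: 4.72
eef_pos: [511.0, 95.6, 67.3]
tcp_rot: [-1.611, 1.569, -1.419]
ft_force: [0.4, 0.3, 0.1]
opening: 0.648
```

Request:
step_arm:
  rows:
    - [2, 0, 0, 0, 0, 0]
    - [0, 0, 0, 0, 0, 0]

```text
t: 4.97
eef_pos: [511.0, 95.6, 65.2]
tcp_rot: [-1.572, 1.569, -1.38]
ft_force: [-0.2, -0.0, 0.2]
opening: 0.653
```

Run:
```python
from h import *
to([510.5,95.5,62],10)
i=env.read_camera("side")[150:220,280:340,::-1];cv2.imwrite("pics/s4.png",cv2.resize(i,None,fx=8,fy=8,interpolation=2))
```

```text
t 4.975 pos [511.   95.6  65.2] toolshift [ 3.2  0.  -0.5] jaw 11.0 q1,q6 [ 0.059 -0.13 ] tool x [ 4.0e-04 -2.1e-03 -1.0e+00] F [-0.2 -0.   0.2] Mz [-0.09  0.03 -0.03] op 62.07293298223187
rotvec [0.0175 0.     0.0021]
```

View pics/s4.png

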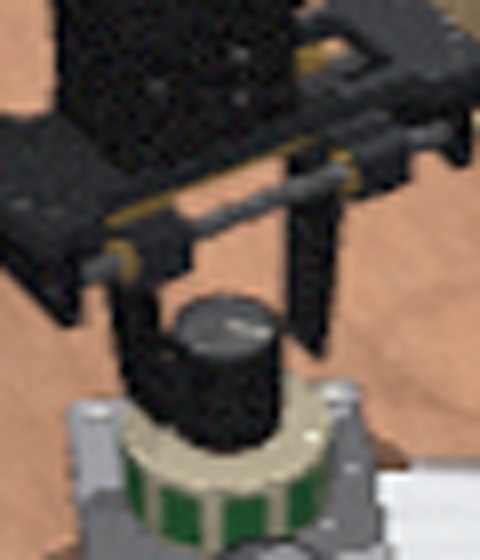

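There is no contact with the nominal tips 6 mm below the roll's top, so the real tips are near the TCP, as the picture shows. I'll go on down to TCP z≈57 and close.

Request:
step_arm:
  rows:
    - [4, 0, 0, 0, 0, 0]
    - [4, 0, 0, 0, 0, 0]
    - [0, 0, 0, 0, 0, 0]

```text
t: 5.4
eef_pos: [511.0, 95.6, 56.6]
tcp_rot: [-1.557, 1.569, -1.365]
ft_force: [-0.2, 0.1, 0.3]
opening: 0.65
```

Request:
step_arm:
  rows:
    - [0, 0, 0, 0, 0, 0]
    - [0, 0, 0, 0, 0, 0]
    - [0, 0, 0, 0, 0, 0]
    - [0, 0, 0, 0, 0, 0]
    - [0, 0, 0, 0, 0, 0]
    - [0, 0, 0, 0, 0, 0]
  grip: 30

```text
t: 6.15
eef_pos: [511.0, 95.6, 56.6]
tcp_rot: [-1.548, 1.569, -1.356]
ft_force: [-0.6, 0.5, -1.5]
opening: 0.417
```

Run:
```python
from h import *
to([510.5,95.5,57],10)
i=env.read_camera("side")[150:220,280:340,::-1];cv2.imwrite("pics/s5.png",cv2.resize(i,None,fx=8,fy=8,interpolation=2))
```

```text
t 6.15 pos [511.   95.6  56.6] toolshift [-0.4  0.  -0.5] jaw 11.0 q1,q6 [ 0.059 -0.13 ] tool x [ 5.0e-04 -2.1e-03 -1.0e+00] F [-0.6  0.5 -1.5] Mz [-0.03  0.05  0.01] op 39.66296547690723
rotvec [0.0175 0.0001 0.0022]
```

View pics/s5.png

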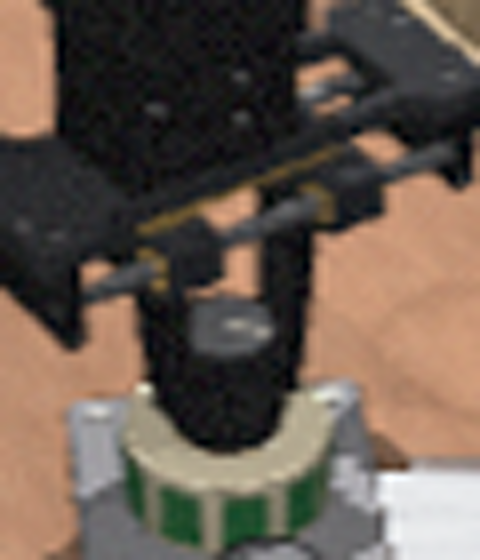

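The cap is held at an opening of 39.7 mm. I'll try it gently counter-clockwise first (world +z, which is tool −x).

Request:
step_arm:
  rows:
    - [0, 0, 0, -0.05, 0, 0]
    - [0, 0, 0, -0.05, 0, 0]
    - [0, 0, 0, 0, 0, 0]

```text
t: 6.58
eef_pos: [510.9, 95.4, 56.6]
tcp_rot: [-1.829, 1.569, -1.535]
ft_force: [0.3, 0.3, -1.4]
opening: 0.412
```

Run:
```python
from h import *
to([511,95.6,56.6],10)
```

```text
t 6.575 pos [510.9  95.4  56.6] toolshift [0.  0.1 0.2] jaw 16.8 q1,q6 [ 0.059 -0.232] tool x [ 1.e-04 -2.e-03 -1.e+00] F [ 0.3  0.3 -1.4] Mz [-0.    0.   -0.22] op 39.164481892760115
rotvec [ 0.1188 -0.0004  0.002 ]
```

Request:
step_arm:
  rows:
    - [0, 0, 0, -0.05, 0, 0]
    - [0, 0, 0, 0, 0, 0]

```text
t: 6.82
eef_pos: [510.9, 95.5, 56.6]
tcp_rot: [-1.894, 1.569, -1.554]
ft_force: [0.6, -0.7, -0.4]
opening: 0.411
```

Run:
```python
from h import *
to([511,95.6,56.6],10)
i=env.read_camera("side")[150:220,280:340,::-1];cv2.imwrite("pics/s6.png",cv2.resize(i,None,fx=8,fy=8,interpolation=2))
```

```text
t 6.825 pos [510.9  95.5  56.6] toolshift [0.  0.1 0.2] jaw 19.5 q1,q6 [ 0.058 -0.279] tool x [ 0.     -0.0016 -1.    ] F [ 0.6 -0.7 -0.4] Mz [-0.04  0.04 -0.52] op 39.07046859569021
rotvec [ 0.1654 -0.0004  0.0015]
```

View pics/s6.png

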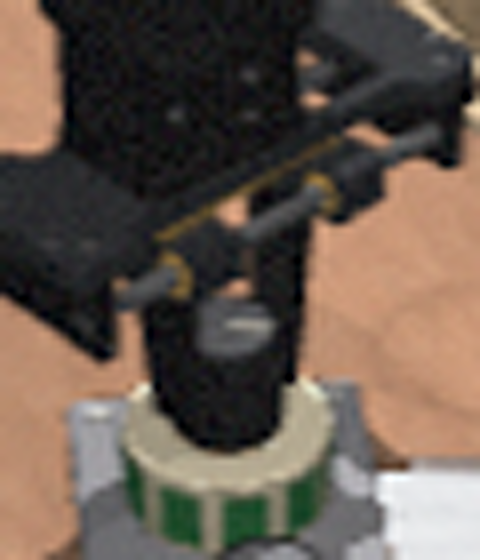

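The line on the cap follows the gripper, but the resisting moment climbs, from 0.22 N m at 6° to 0.52 N m at 8.5°. That is the wrong way, so I'll turn it clockwise (tool +x).

Request:
step_arm:
  rows:
    - [0, 0, 0, 0.08, 0, 0]
    - [0, 0, 0, 0.08, 0, 0]
    - [0, 0, 0, 0.08, 0, 0]
    - [0, 0, 0, 0.08, 0, 0]
    - [0, 0, 0, 0, 0, 0]

```text
t: 7.5
eef_pos: [510.9, 95.5, 56.6]
tcp_rot: [-1.476, 1.568, -1.47]
ft_force: [-0.2, 0.1, -0.6]
opening: 0.413
```

Run:
```python
from h import *
to([511,95.6,56.6],10)
```

```text
t 7.5 pos [510.9  95.5  56.6] toolshift [0.  0.1 0.1] jaw 0.3 q1,q6 [0.059 0.057] tool x [ 3.0e-04 -2.5e-03 -1.0e+00] F [-0.2  0.1 -0.6] Mz [-0.1   0.02 -0.03] op 39.2300665812162
rotvec [-0.1685  0.      0.0025]
```

It turns freely: the moment is about 0 at 11° past the start. I'll continue.

Request:
step_arm:
  rows:
    - [0, 0, 0, 0.12, 0, 0]
    - [0, 0, 0, 0.12, 0, 0]
    - [0, 0, 0, 0.12, 0, 0]
    - [0, 0, 0, 0.12, 0, 0]
    - [0, 0, 0, 0.12, 0, 0]
    - [0, 0, 0, 0.12, 0, 0]
    - [0, 0, 0, 0.12, 0, 0]
    - [0, 0, 0, 0, 0, 0]

```text
t: 8.5
eef_pos: [510.9, 95.5, 56.6]
tcp_rot: [-0.63, 1.567, -1.476]
ft_force: [0.1, 0.0, -0.5]
opening: 0.415
```

Run:
```python
from h import *
to([511,95.6,56.6],10)
i=env.read_camera("side")[150:220,280:340,::-1];cv2.imwrite("pics/s7.png",cv2.resize(i,None,fx=8,fy=8,interpolation=2))
```

```text
t 8.5 pos [510.9  95.5  56.6] toolshift [ 0.   0.2 -0.1] jaw -48.5 q1,q6 [0.059 0.911] tool x [ 3.0e-04 -3.5e-03 -1.0e+00] F [ 0.1  0.  -0.5] Mz [-0.05  0.12 -0.05] op 39.46911695842354
rotvec [-1.0211  0.0015  0.0033]
```

View pics/s7.png

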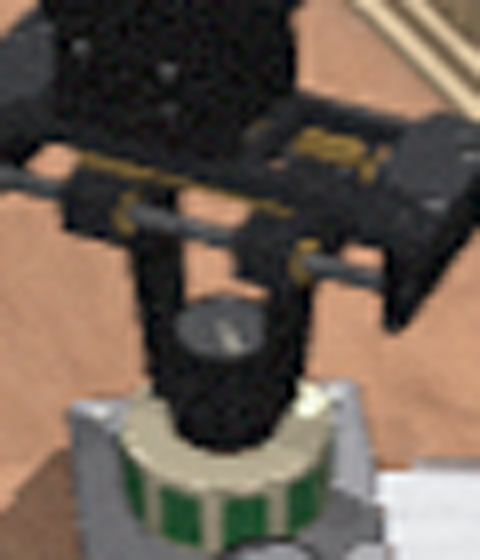

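The white line turned along with the jaws, so the cap is really rotating. About 55° remains.

Request:
step_arm:
  rows:
    - [0, 0, 0, 0.12, 0, 0]
    - [0, 0, 0, 0.12, 0, 0]
    - [0, 0, 0, 0.12, 0, 0]
    - [0, 0, 0, 0.12, 0, 0]
    - [0, 0, 0, 0.12, 0, 0]
    - [0, 0, 0, 0.12, 0, 0]
    - [0, 0, 0, 0.12, 0, 0]
    - [0, 0, 0, 0.12, 0, 0]

```text
t: 9.55
eef_pos: [510.3, 95.4, 56.6]
tcp_rot: [0.018, 1.567, -1.787]
ft_force: [-0.7, 2.7, -0.5]
opening: 0.412
```

Request:
step_arm:
  rows:
    - [0, 0, 0, 0, 0, 0]

```text
t: 9.68
eef_pos: [510.4, 95.5, 56.7]
tcp_rot: [0.047, 1.567, -1.755]
ft_force: [0.3, 1.1, -1.0]
opening: 0.409
```

Run:
```python
from h import *
to([511,95.6,56.6],10)
i=env.read_camera("side")[150:220,280:340,::-1];cv2.imwrite("pics/s8.png",cv2.resize(i,None,fx=8,fy=8,interpolation=2))
```

```text
t 9.675 pos [510.4  95.5  56.7] toolshift [ 0.1  0.6 -0.2] jaw -103.2 q1,q6 [0.06  1.867] tool x [-7.e-04 -4.e-03 -1.e+00] F [ 0.3  1.1 -1. ] Mz [0.15 0.17 0.09] op 38.88579900081232
rotvec [-1.9765  0.0028  0.0039]
```

View pics/s8.png

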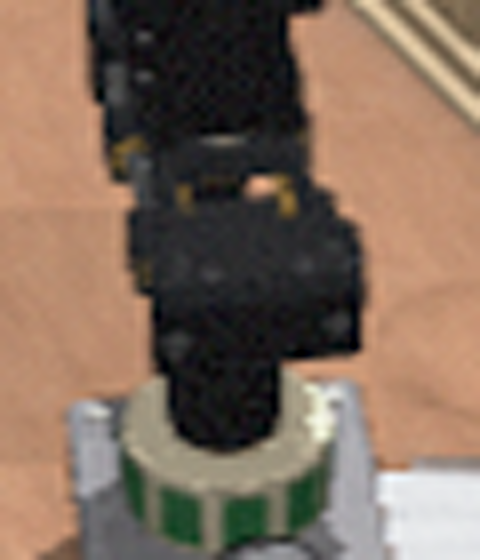

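Request:
step_arm:
  rows:
    - [-2, 0, 0, 0, 0, 0]
    - [-3, 0, 0, 0, 0, 0]
    - [0, 0, 0, 0, 0, 0]

```text
t: 10.1
eef_pos: [510.3, 95.5, 61.8]
tcp_rot: [-0.027, 1.567, -1.821]
ft_force: [-0.4, 0.3, -1.6]
opening: 0.415
```

Run:
```python
from h import *
to([510.9,95.5,110],-103.2)
```

```text
t 10.1 pos [510.3  95.5  61.8] toolshift [-48.2   0.6   0.1] jaw -102.8 q1,q6 [0.06 1.86] tool x [-0.001  -0.0041 -1.    ] F [-0.4  0.3 -1.6] Mz [0.07 0.1  0.04] op 39.46018911832191
rotvec [0.0068 0.0042 0.0001]
```

It came up 5 mm with no resistance. I'll lift straight up until the underside is about 3 cm above the tip, at TCP z≈116.

Request:
step_arm:
  rows:
    - [-9, 0, 0, 0, 0, 0]
    - [-9, 0, 0, 0, 0, 0]
    - [-9, 0, 0, 0, 0, 0]
    - [-9, 0, 0, 0, 0, 0]
    - [-9, 0, 0, 0, 0, 0]
    - [-9, 0, 0, 0, 0, 0]
    - [0, 0, 0, 0, 0, 0]
    - [0, 0, 0, 0, 0, 0]

```text
t: 11.1
eef_pos: [510.2, 95.6, 120.3]
tcp_rot: [0.089, 1.567, -1.705]
ft_force: [0.1, -0.5, -2.6]
opening: 0.417
```

Run:
```python
from h import *
to([510.9,95.5,116],-103.2)
i=env.read_camera("side")[120:280,240:400,::-1];cv2.imwrite("pics/s9.png",cv2.resize(i,None,fx=4,fy=4,interpolation=2))
```

```text
t 11.1 pos [510.2  95.6 120.3] toolshift [ 4.3  0.7 -0.1] jaw -102.8 q1,q6 [0.06  1.858] tool x [-6.0e-04 -4.2e-03 -1.0e+00] F [ 0.1 -0.5 -2.6] Mz [-0.01  0.14 -0.04] op 39.630302052151954
rotvec [ 0.0077  0.0042 -0.0004]
```

View pics/s9.png

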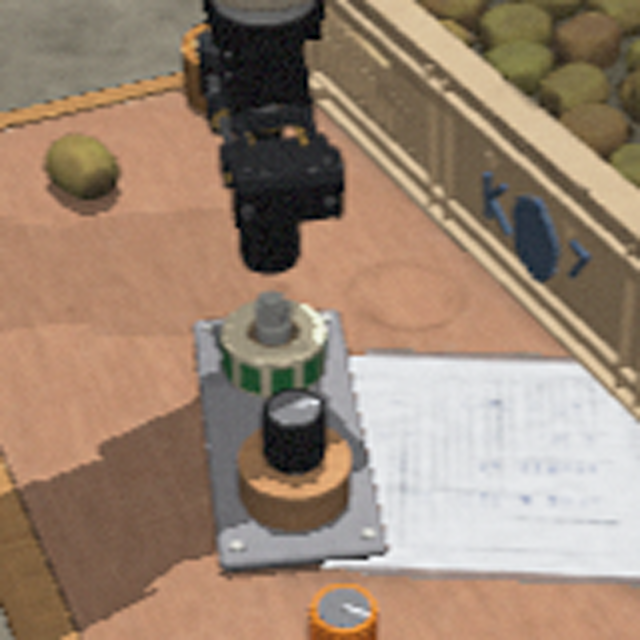

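The cap hangs in the gripper with its underside at about (270,260). The bare spindle tip is straight below it at (271,297). The other cap and its line are unchanged. I'm handing in.

Run:
```python
from h import *
s=env.state();print(s['qvel'].round(3),s['opening']*95.1)
print(env.job_done())
```

```text
[-0.     0.003  0.001 -0.    -0.002 -0.   ] 39.312607183718264
the job is handed in; nothing more can be done
None
```

The black cap is off the label roll's spindle and still in the gripper, with its underside about 36 mm straight above the bare tip. I handed the job in at about 11 s.

- **Unscrewing:** Counter-clockwise got stiff within about 9°, with the moment reaching 0.5 N m. I then turned it clockwise to about 114° from its starting position, where it ran freely, so this spindle has the reverse thread. The lift met no resistance.
- **Last checks:** The gripper opening was 39.3 mm on the 40 mm cap, the force was about the cap's weight (−2.6 N), and the arm was at rest. The last side picture shows the other cap, its brown roll and the kiwi where they were. The stamp was outside that crop, but the arm never went near it.
- **Disagreement:** The stated fingertip distance of 25 mm ahead of the TCP did not match the pictures, which put the tips at about TCP height. Lowering in small steps without contact agreed with the pictures, so I gripped about 20 mm lower than the stated geometry would have put it.

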